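Unpack a casting kit from its transport spindle

ROBOT

A 6-joint arm with a two-finger parallel gripper is mounted at the origin on the work surface. World frame = base frame: x ahead of the robot, y to its left, z up, the work surface at z = 0. Lengths are in m, angles in rad, forces in N, time in s.
With the tool pointing down it reaches from about 0.3 to 0.85 m from the base axis. Payload 4.2 kg.
Tool frame: the origin (TCP) lies at the very end of the fingers, on their centre line; the grasp point (between the pads) lies 19 mm behind it; z points along the fingers, y is the line along which they close (so a half turn about z gives the same grasp; the last joint's range is limited). The gripper opens to 91 mm and grips with 3 to 60 N. Pads are 32 mm wide; open, the fingers measure 118 mm over their backs; the gripper's body (76 mm by 178 mm) begins 60 mm behind the grasp point.
Start: joints at [1.189, 0.32, 1.565, -0, 1.257, -0.02], TCP at [0.204, 0.538, 0.214] pointing down, gripper open.
Joint ranges: [-3.11, 3.11], [-0.84, 2.01], [0.21, 2.61], [-1.34, 4.49], [0.05, 2.63], [-2.56, 2.56]. Speed limits (rad/s): [2.57, 2.57, 3.14, 3.14, 3.14, 3.14].

INTERFACE

Orientations are given as a rotation vector (axis times angle).
In Python, from plant import get_state, read_camera, calibration, close_job gives the robot as it stands. The module is installed in compiled form; this text tells all that it offers.
- The arm moves only by the shell command python3 -m pendant 'ROWS' [FORCE]. ROWS is JSON, a list of rows, each an object of numbers: "dx", "dy", "dz": the shift along the tool's x, y, z in mm; "wx", "wy", "wz": the turn, a rotation vector about the tool's x, y, z in degrees; "grip": the opening, from 0 (shut) to 1 (fully open). In form: [{"dx": .., "dy": .., "dz": .., "wx": .., "wy": .., "wz": .., "grip": ..}, ...]. A call has 1 to 12 rows; each row is the pose to reach, as a shift and turn from the pose commanded when the call began, along the tool's axes at that moment; what a row does not reach only later rows make up. A row lasts 1/8 s, in which the tool goes at most 62.5 mm and 10.7 degrees, less where a joint would pass 70% of its speed; a pose out of reach is approached as far as the arm can. A call with a gripper value outside its range is refused whole. The fingers move at their own pace and stop on an object; FORCE is the grip in N (left out, the last holds). Time passes only in rows, so rows that repeat a pose let the fingers close. It gives the time, the measured TCP pose, the force, the opening and the grip force at its end, in the units of the state.
- get_state(): the state, without advancing time (a new reading comes with each control period).
- read_camera(name): name is "side" or "top" or "wrist"; returns the picture (420x560x3 uint8, red, green, blue); there is no depth.
- calibration(name): a dict with "camera_matrix" (3x3 intrinsics, pixels), "k1" (the pictures are not rectified: a ray, as slopes to the right and down, at radius r is drawn at 1 + k1 r^2 times it, then the intrinsics apply), "R" (3x3) and "t" (3): a world point X has camera coordinates R X + t. Camera axes: x right, y down, z forward; pixel columns grow to the right and rows downward; lengths in m; the calibration is good to about 2 mm. A picture is of the moment at which its call begins: read the wrist's pose just before it. calibration takes no time and is no camera call; for the wrist camera it gives the pose at the moment of the call.
- close_job(): hands the job in; it is judged then, once.
The state is a dict: "time_s": time; "qpos": joint angles; "dq": joint speeds; "joint_torque": joint torques, N m; "tool_pos": TCP position; "orientation": TCP orientation; "force": force on the tool from outside, world axes, zero at the start; "ft_torque": the same for the moment, N m; "opening": opening from 0.0 (shut) to 1.0 (fully open); "gripper_force": force on a finger pad.
Only numpy, scipy, OpenCV 4.12 (cv2) and the standard library are available. Lean on these libraries where they do the work, as an engineer would, in place of code of your own. Each camera call takes 0.05 s, during which the arm holds its last target. There are 200 camera calls.

TASK

Unpack the casting kit from its spindle: pull the spring clip sideways out of the spindle and lay it flat in the grey dish, then take the three castings off one at a time and set each, the same way up, centred on the rubber pad of its own shape (square cover, round collar, long flange), the cover and the flange lined up with their pads. Set the castings down, do not drop them, and leave the finished casting at the far middle of the bench where it stands.

Things in the scene. Friction and masses are not known exactly. Their poses are not given: they have to be found in the camera images.
- clip_loop (a point): Steel spring clip of 4.4 mm wire, 30 g, lying flat; point: centre of its level loop, mid-wire. Loop: straight parallel sides along x, 22 mm long, 29 mm wide overall; ends 21 mm to -x. To +x runs the straight leg, tip at 71 mm, through a loose cross hole in the spindle (axis at x = 47 mm); a second leg passes beside the spindle, y up to 20 mm. z up. Slides out level along its -x in 35 mm, no snap.
- cover_c (a point): Square cover casting, bare aluminium, uppermost in the stack: 46 x 46 mm (x and y along its sides), 16 mm thick, round 24 mm bore in the middle. This point is its centre, half-way up; z up. About 0.08 kg.
- collar_c (a point): Round collar casting, bare aluminium, in the middle of the stack: outside diameter 62 mm, bore 42 mm, 24 mm tall. This point is its centre, half-way up; z up. It lies on the flange's plate, loosely around the flange's hub. About 0.11 kg.
- flange_c (a point): Long flange casting, bare aluminium, lowest in the stack: plate 116 mm (x) by 44 mm (y), 18 mm thick, a 3 mm bolt boss on each end, and in the middle a round hub of 34 mm diameter standing 22 mm above the plate (good to grip); 40 mm tall in all; 24 mm bore right through. Point: on the bore's axis, 20 mm above its underside; z up. About 0.27 kg.
- spindle: Fixed upright steel spindle, 16 mm thick, on a round foot 92 mm across, 6 mm thick. Origin: centre of the foot's underside; z up; top 76 mm above the bench, cross hole along its x at 66 mm. The castings have 4 mm of play on it; undersides of flange, collar, cover start 6, 24, 48 mm above the bench. Lift each clear of the top before moving it sideways.
- dish: Fixed shallow rectangular grey dish for the clip: outside 120 mm (x) by 100 mm (y), 18 mm high, walls and floor 4 mm thick. Origin at the centre of its underside, on the bench.
- pad_square: Fixed black rubber pad, 64 x 64 mm, 6 mm thick, flat, sides along x and y. Place of the cover. Origin at the centre of its underside.
- pad_round: Fixed black rubber pad, round, 80 mm in diameter, 6 mm thick, flat. Place of the collar. Origin at the centre of its underside.
- pad_long: Fixed black rubber pad, 134 mm (x) by 62 mm (y), 6 mm thick, flat. Place of the flange, long side along x. Origin at the centre of its underside.
- finished: Finished valve casting of bare aluminium, loose, to be left alone: a block 56 x 50 mm, 40 mm high, with a round boss on top (52 mm high in all) and two 16 mm tubes through it that stick out to 74 mm along x. Origin at the centre of its underside. It stands at the far middle of the bench.
Not all that is in view belongs to the job. Leave any orange or yellow look-alike of the part that bears flange_c alone.

How it is judged:
On the way, in this order (a step that is already met when the one before it is completed fails the run):
1. the clip lies in the dish (x of clip_loop in the frame of dish between -0.05 and 0.05 m and y of clip_loop in the frame of dish between -0.042 and 0.042 m and z of clip_loop in the frame of dish below 0.016 m and (angle between clip_loop's own z axis and vertical below 0.13 rad or angle between clip_loop's own z axis and vertical above 3.01 rad) and linear speed of clip below 0.02 m/s), for 0.2 s.
2. the cover is on the square pad (horizontal distance between cover_c and pad_square below 0.012 m and z of cover_c in the frame of pad_square between 0.009 and 0.019 m and angle between cover_c's own z axis and vertical below 0.1 rad and linear speed of cover below 0.02 m/s and (angle between the x axis of cover_c and the x axis of pad_square, either way round below 0.26 rad or angle between the y axis of cover_c and the x axis of pad_square, either way round below 0.26 rad)), for 0.2 s.
3. the collar is on the round pad (horizontal distance between collar_c and pad_round below 0.012 m and z of collar_c in the frame of pad_round between 0.013 and 0.023 m and angle between collar_c's own z axis and vertical below 0.1 rad and linear speed of collar below 0.02 m/s), for 0.2 s.
4. the flange is on the long pad (horizontal distance between flange_c and pad_long below 0.012 m and z of flange_c in the frame of pad_long between 0.021 and 0.031 m and angle between flange_c's own z axis and vertical below 0.1 rad and linear speed of flange below 0.02 m/s and angle between the x axis of flange_c and the x axis of pad_long, either way round below 0.26 rad), for 0.2 s.
At the end, for the whole second after the job is handed in: Clip flat in the dish (loop centre within 50/42 mm of its middle, under 16 mm up, tilt under 0.13 rad); each casting upright (0.1 rad) on the pad of its shape within 12 mm of the centre; cover and flange within 0.26 rad of the pad's direction; all released and at rest (all of step 1 and all of step 2 and all of step 3 and all of step 4); the robot touches nothing.
It fails at once if the cover is dropped (moves faster than 0.6 m/s while the fingers do not touch it) (linear speed of cover above 0.6 m/s and contact force between the fingers and cover below 0.01 N).
It fails at once if the collar is dropped (moves faster than 0.6 m/s while the fingers do not touch it) (linear speed of collar above 0.6 m/s and contact force between the fingers and collar below 0.01 N).
It fails at once if the flange is dropped (moves faster than 0.6 m/s while the fingers do not touch it) (linear speed of flange above 0.6 m/s and contact force between the fingers and flange below 0.01 N).
It fails at once if the finished casting is moved by more than 25 mm or tipped (distance of finished from where it was at the start of the episode above 0.025 m or angle between finished's own z axis and vertical above 0.35 rad).
It also fails if it takes over 120 s, if anything falls off the work surface, if the arm or the gripper's body presses on something with over 40 N, if the wrist force passes 120 N, or if a joint passes its speed limit or range.

## Working session

There is one attempt and no reset: what is moved stays moved. The work goes in short steps, Python scripts to look and compute and a shell command to move; the robot and the scene stay as the last step left them, time stands still between calls to the robot, and variables do not carry over. Pictures are saved under pics/ and viewed, at most 18 in all, crops included, and the job is handed in when it is done.

```bash
mkdir -p pics
cat > h.py <<'E'
import numpy as np, cv2
from plant import get_state, read_camera, calibration, close_job
def save(name,fn):
    c=calibration(name); im=read_camera(name); cv2.imwrite(f'pics/{fn}.png',im[:,:,::-1]); return im,c
def ray(c,px):
    K=np.array(c['camera_matrix']);R=np.array(c['R']);t=np.array(c['t'])
    d=cv2.undistortPoints(np.array([[px]],float),K,np.array([c['k1'],0,0,0.]),None,None)[0,0]
    return -R.T@t, R.T@np.array([d[0],d[1],1.])
def onz(c,px,z):
    o,d=ray(c,px); return o+d*(z-o[2])/d[2]
def proj(c,X):
    K=np.array(c['camera_matrix']);R=np.array(c['R']);t=np.array(c['t'])
    return cv2.projectPoints(np.array(X,float).reshape(-1,1,3),cv2.Rodrigues(R)[0],t,K,np.array([c['k1'],0,0,0.]))[0][:,0]
E
python3 - <<'E'
from h import *
for n in ('top','side'):
    im,c=save(n,n+'0'); print(n,c)
print(get_state())
E
```

```text
top {'camera_matrix': array([[484.87849442,   0.        , 280.58976788],
       [  0.        , 484.87849442, 207.75399197],
       [  0.        ,   0.        ,   1.        ]]), 'k1': -0.16330858997887965, 'R': array([[-9.12751638e-03, -9.99957971e-01,  8.63303478e-04],
       [-9.86216771e-01,  8.85944619e-03, -1.65221035e-01],
       [ 1.65206443e-01, -2.35946207e-03, -9.86256186e-01]]), 't': array([-0.08055008,  0.49371478,  1.18990751])}
side {'camera_matrix': array([[488.68321589,   0.        , 281.85502247],
       [  0.        , 488.68321589, 210.57970034],
       [  0.        ,   0.        ,   1.        ]]), 'k1': -0.09731402215867989, 'R': array([[ 0.90949754, -0.4156963 ,  0.00328828],
       [-0.21859749, -0.48496535, -0.84677255],
       [ 0.35359492,  0.76941874, -0.53194496]]), 't': array([-0.47119284,  0.12573386,  1.10848717])}
{'time_s': 0.1, 'qpos': array([ 1.18900301e+00,  3.20231581e-01,  1.56554435e+00, -5.91473956e-05,
        1.25739831e+00, -1.99984950e-02]), 'dq': array([ 0.00140191, -0.00061219, -0.00436365, -0.001743  , -0.00159573,
       -0.00068542]), 'joint_torque': array([ 1.07797146e-03, -4.13334346e+01, -2.32508647e+01,  7.27568124e-02,
        4.22869425e-02, -4.25160511e-05]), 'tool_pos': array([0.20337251, 0.53735456, 0.2132072 ]), 'orientation': array([-5.65136232e-01, -3.09007813e+00,  2.45181279e-03]), 'force': array([ 0.2239626 , -0.05446566,  0.12362053]), 'ft_torque': array([-0.03084794, -0.03238001, -0.07976   ]), 'gripper_force': 0.0, 'opening': 0.997807423721782}
```

View pics/top0.png

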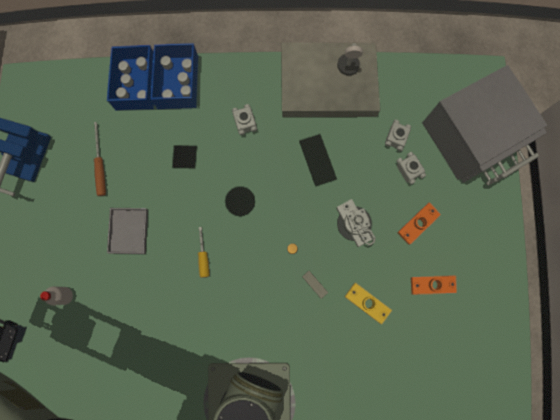

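View pics/side0.png

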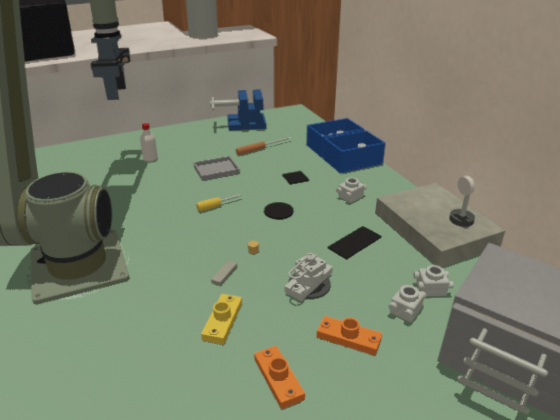

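The kit stands at top (355,222) / side (310,278): a bare aluminium stack on a round foot. Things that could be mistaken for it in the top view are the orange flanges at (420,223) and (434,285), the yellow one at (369,303), and the finished castings at (245,119), (398,134) and (411,168). I choose the stack. The dish is at (128,231), and the pads are at (184,157), (240,201) and (318,160).

Run:
```python
from h import *
im=cv2.imread('pics/top0.png'); c=calibration('top')
s=cv2.imread('pics/side0.png')
a=cv2.resize(im[190:255,320:395],None,fx=5.2,fy=5.2,interpolation=cv2.INTER_CUBIC)
b=cv2.resize(s[240:305,275:345],None,fx=5.2,fy=5.2,interpolation=cv2.INTER_CUBIC)
cv2.imwrite('pics/crop1.png',np.hstack([a,b]))
g=im.max(2)
m=((g<45)).astype('uint8')
def fit(mask,lo,hi,z,nm):
    cs,_=cv2.findContours(mask,cv2.RETR_EXTERNAL,cv2.CHAIN_APPROX_NONE)
    for k in cs:
        x,y,w,h=cv2.boundingRect(k)
        if not(lo[0]<x+w/2<hi[0] and lo[1]<y+h/2<hi[1]) or cv2.contourArea(k)<150: continue
        W=np.array([onz(c,p[0].astype(float),z)[:2] for p in k])*1000
        r=cv2.minAreaRect(W.astype('float32')); bx=cv2.boxPoints(r)
        e=bx[1]-bx[0]; f=bx[2]-bx[1]; l=e if np.hypot(*e)>np.hypot(*f) else f
        print(nm,np.round(r[0],1),np.round(r[1],1),'long axis deg',round(np.degrees(np.arctan2(l[1],l[0])),1))
fit(m,(160,130),(210,185),.006,'sq'); fit(m,(220,180),(260,220),.006,'rd'); fit(m,(295,130),(345,190),.006,'lg')
hsv=cv2.cvtColor(im,cv2.COLOR_BGR2HSV)
print(hsv[231,128],hsv[260,128],hsv[157,184],hsv[201,240],hsv[160,318])
d=(hsv[:,:,1]<45).astype('uint8'); fit(d,(100,200),(160,260),.018,'dish')
print(onz(c,(355,222),.06), onz(c,(353,224),.0))
```

```text
sq [640.6 172.3] [59.7 58.4] long axis deg 89.0
rd [517.9  22.5] [74.7 71. ] long axis deg 0.0
lg [ 628.3 -183.9] [127.2  57.1] long axis deg 18.3
[ 16  26 108] [ 56  55 115] [36 38 34] [42 30 43] [60 40 38]
dish [440.8 316.8] [106.1 121.6] long axis deg -1.6
[ 0.45205864 -0.27046558  0.06      ] [ 0.45498179 -0.27446476  0.        ]
```

View pics/crop1.png

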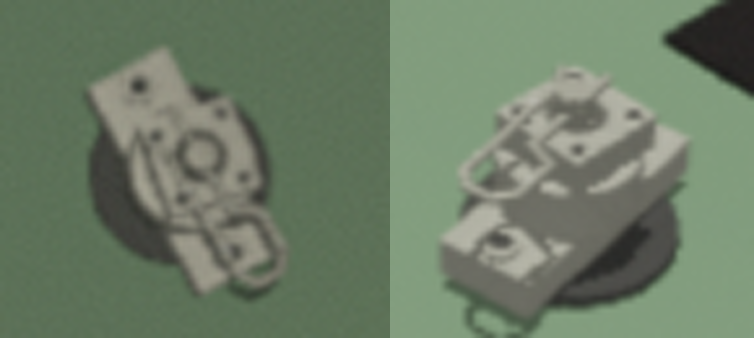

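The crop confirms the bare aluminium stack: the cover's bore and spindle top are at top px ≈(358,220), and the clip loop is at ≈(368,240), towards the lower right. Next I'll go above it for a wrist view.

```bash
cat >> h.py <<'E'
from scipy.spatial.transform import Rotation as Ro
def go(pos,yaw=None):
    """delta in tool axes (mm) and turn (deg) to put TCP at pos (m), pointing down, tool x at yaw deg (world)"""
    s=get_state(); R=Ro.from_rotvec(s['orientation']).as_matrix()
    d=R.T@(np.array(pos)-s['tool_pos'])*1000
    print('cur yaw',round(np.degrees(np.arctan2(R[1,0],R[0,0])),1),'pos',np.round(s['tool_pos']*1000,1),'q6',round(s['qpos'][5],2))
    w=np.zeros(3)
    if yaw is not None:
        a=np.radians(yaw); T=np.array([[np.cos(a),np.sin(a),0],[np.sin(a),-np.cos(a),0],[0,0,-1]])
        w=np.degrees(Ro.from_matrix(R.T@T).as_rotvec())
    print('d',np.round(d,1),'w',np.round(w,1))
E
python3 - <<'E'
from h import *
go([.40,.2,.32]); go([.40,-.25,.32]); c=calibration('wrist'); R=np.array(c['R']);print('cam',-R.T@c['t'],R)
E
```

```text
cur yaw 159.3 pos [203.4 537.4 213.2] q6 -0.02
d [-303.3 -246.1 -106.4] w [0. 0. 0.]
cur yaw 159.3 pos [203.4 537.4 213.2] q6 -0.02
d [-462.6 -667.  -105.7] w [0. 0. 0.]
cam [0.14188646 0.56068879 0.38443349] [[ 0.35390339  0.93528091 -0.00141902]
 [ 0.90916804 -0.34366566  0.23517524]
 [ 0.21946725 -0.08451945 -0.97195195]]
```

```bash
python3 -m pendant '[{"dx":-300,"dy":-250,"dz":-100},{"dx":-300,"dy":-250,"dz":-100},{"dx":-300,"dy":-250,"dz":-100},{"dx":-300,"dy":-250,"dz":-100},{"dx":-300,"dy":-250,"dz":-100},{"dx":-300,"dy":-250,"dz":-100},{"dx":-300,"dy":-250,"dz":-100},{"dx":-300,"dy":-250,"dz":-100},{"dx":-300,"dy":-250,"dz":-100},{"dx":-300,"dy":-250,"dz":-100}]'; python3 -c "
from h import *
go([.44,-.275,.27],25)"
```

```text
cur yaw 159.3 pos [203.4 537.4 213.2] q6 -0.02
d [-508.8 -676.1  -55.7] w [-0.000e+00  1.000e-01  1.343e+02]schema error: expected keys dx, dy, dz, wx, wy, wz, grip
```

```bash
python3 -m pendant '[{"dx":-300,"dy":-250,"dz":-100,"wx":0,"wy":0,"wz":50,"grip":1},{"dx":-300,"dy":-250,"dz":-100,"wx":0,"wy":0,"wz":50,"grip":1},{"dx":-300,"dy":-250,"dz":-100,"wx":0,"wy":0,"wz":50,"grip":1},{"dx":-300,"dy":-250,"dz":-100,"wx":0,"wy":0,"wz":50,"grip":1},{"dx":-300,"dy":-250,"dz":-100,"wx":0,"wy":0,"wz":50,"grip":1},{"dx":-300,"dy":-250,"dz":-100,"wx":0,"wy":0,"wz":50,"grip":1},{"dx":-300,"dy":-250,"dz":-100,"wx":0,"wy":0,"wz":50,"grip":1},{"dx":-300,"dy":-250,"dz":-100,"wx":0,"wy":0,"wz":50,"grip":1}]'; python3 -c "
from h import *
go([.44,-.275,.27],25)"
```

```text
time_s: 1.1
tool_pos: [0.3963, 0.1965, 0.3142]
orientation: [1.823, 2.558, 0.001]
force: [0.1, 0.2, -0.1]
opening: 1.0
gripper_force: 0.0
cur yaw 109.1 pos [396.3 196.5 314.2] q6 0.1
d [-460.  -112.7   44. ] w [ 0.  -0.  84.1]
```

```bash
python3 -m pendant '[{"dx":-460,"dy":-113,"dz":44,"wx":0,"wy":0,"wz":84,"grip":1},{"dx":-460,"dy":-113,"dz":44,"wx":0,"wy":0,"wz":84,"grip":1},{"dx":-460,"dy":-113,"dz":44,"wx":0,"wy":0,"wz":84,"grip":1},{"dx":-460,"dy":-113,"dz":44,"wx":0,"wy":0,"wz":84,"grip":1},{"dx":-460,"dy":-113,"dz":44,"wx":0,"wy":0,"wz":84,"grip":1},{"dx":-460,"dy":-113,"dz":44,"wx":0,"wy":0,"wz":84,"grip":1},{"dx":-460,"dy":-113,"dz":44,"wx":0,"wy":0,"wz":84,"grip":1},{"dx":-460,"dy":-113,"dz":44,"wx":0,"wy":0,"wz":84,"grip":1},{"dx":-460,"dy":-113,"dz":44,"wx":0,"wy":0,"wz":84,"grip":1},{"dx":-460,"dy":-113,"dz":44,"wx":0,"wy":0,"wz":84,"grip":1},{"dx":-460,"dy":-113,"dz":44,"wx":0,"wy":0,"wz":84,"grip":1}]'; python3 -c "
from h import *
import pickle
im,c=save('wrist','w1'); pickle.dump(c,open('w1.pkl','wb')); go([.44,-.275,.27],25)"
```

```text
time_s: 2.48
tool_pos: [0.441, -0.2721, 0.2701]
orientation: [-3.064, -0.691, -0.0]
force: [0.5, 0.7, 0.6]
opening: 1.001
gripper_force: 0.0
cur yaw 25.4 pos [ 441.  -272.3  270.2] q6 0.55
d [-2.   2.   0.2] w [-0.  -0.   0.4]
```

View pics/w1.png

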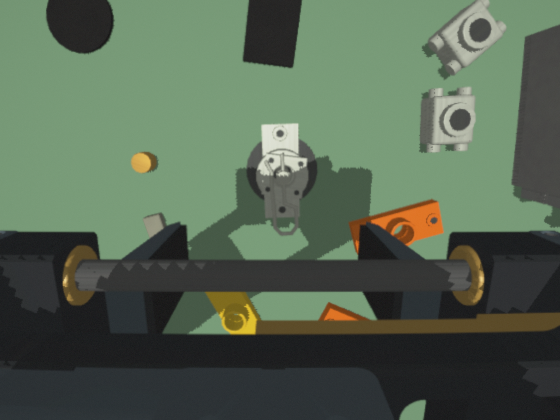

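The wrist view shows the stack: the spindle is near (284,172), the clip loop near (286,220) towards the gripper, and the flange's long axis is almost vertical in the image. I'll crop in for precision.

Run:
```python
from h import *
im=cv2.imread('pics/w1.png')
cv2.imwrite('pics/w1c.png',cv2.resize(im[115:245,230:350],None,fx=4.6,fy=4.6,interpolation=cv2.INTER_CUBIC))
```

```text
(no output)
```

View pics/w1c.png

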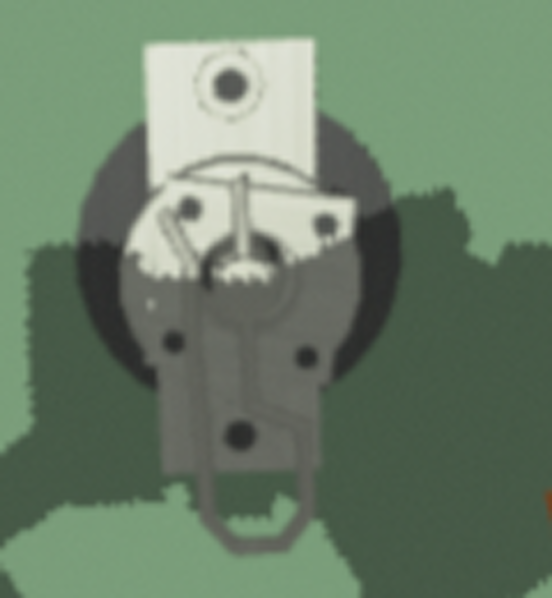

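```bash
cat > m1.py <<'E'
from h import *
import pickle
c=pickle.load(open('w1.pkl','rb'))
P=lambda x,y,z: onz(c,(230+(x+.5)/4.6-.5,115+(y+.5)/4.6-.5),z)[:2]*1000
ang=lambda v: np.degrees(np.arctan2(v[1],v[0]))
tip=P(243,178,.066); l2=P(250,400,.066); A=P(207,475,.066);B=P(308,475,.066); E=P(262,547,.066)
print('tip',tip,'leg dir',ang(tip-l2),'sides',A,B,np.hypot(*(A-B)),'end',E,'len tip-end',np.hypot(*(tip-E)))
d=np.array([np.cos(np.radians(ang(tip-E))),np.sin(np.radians(ang(tip-E)))])
print('tip-end dir',ang(tip-E)); M=(A+B)/2
h=[P(*q,.064) for q in((190,207),(326,222),(307,357),(174,342))]
print('cover',np.mean(h,0),[ang(h[i]-h[(i+1)%4])%90 for i in range(4)],np.hypot(*(h[0]-h[1])))
b=[P(230,85,.027),P(240,435,.027)]; print('flange',np.mean(b,0),ang(b[0]-b[1]),np.hypot(*(b[0]-b[1])))
ft=np.array([P(79,250,.006),P(401,250,.006)]);print('foot',ft.mean(0),np.hypot(*(ft[0]-ft[1])))
print('mid sides',M,'tip-71mm',tip-71*d,'end+18.8',E+18.8*d)
E
python3 m1.py
```

```text
tip [ 479.93220781 -265.43636307] leg dir 27.617061370237455 sides [ 409.80650677 -289.32613177] [ 420.6575176  -312.15767697] 25.27892189129219 end [ 398.75263165 -310.02235728] len tip-end 92.61767901132157
tip-end dir 28.776767770296846
cover [ 457.66566994 -277.95334941] [np.float64(19.183187270117728), np.float64(18.431111286774573), np.float64(18.901985233340497), np.float64(18.55703964710696)] 33.13678212729336
flange [ 456.31581885 -275.71248902] 27.357448426729356 93.9853409596528
foot [ 458.35449731 -276.78803616] 90.37945754384783
mid sides [ 415.23201219 -300.74190437] tip-71mm [ 417.70056943 -299.61564312] end+18.8 [ 415.23086829 -300.97206904]
```

Every check holds: side spacing 25.3 (24.6 expected), clip length 92.6, foot 90.4, flange heading ≈27°, cover ≈18.7°, loop ≈(416,-300.5). Now to the clip.

```bash
python3 -c "
from h import *
go([.416,-.3005,.059],26.5)"
```

```text
cur yaw 25.4 pos [ 441.  -272.3  270.2] q6 0.55
d [-34.8  14.8 211.2] w [-0.  -0.  -1.1]
```

```bash
python3 -m pendant '[{"dx":-35,"dy":15,"dz":60,"wx":0,"wy":0,"wz":-1,"grip":1},{"dx":-35,"dy":15,"dz":120,"wx":0,"wy":0,"wz":-1,"grip":1},{"dx":-35,"dy":15,"dz":170,"wx":0,"wy":0,"wz":-1,"grip":0.8},{"dx":-35,"dy":15,"dz":195,"wx":0,"wy":0,"wz":-1,"grip":0.6},{"dx":-35,"dy":15,"dz":211,"wx":0,"wy":0,"wz":-1,"grip":0.6},{"dx":-35,"dy":15,"dz":211,"wx":0,"wy":0,"wz":-1,"grip":0.6},{"dx":-35,"dy":15,"dz":211,"wx":0,"wy":0,"wz":-1,"grip":0.2},{"dx":-35,"dy":15,"dz":211,"wx":0,"wy":0,"wz":-1,"grip":0},{"dx":-35,"dy":15,"dz":211,"wx":0,"wy":0,"wz":-1,"grip":0},{"dx":-35,"dy":15,"dz":211,"wx":0,"wy":0,"wz":-1,"grip":0}]' 15; python3 -c "
from h import *
go([.416,-.3005,.059],26.5)"
```

```text
time_s: 3.78
tool_pos: [0.4158, -0.3024, 0.0594]
orientation: [3.059, 0.714, 0.001]
force: [0.2, 1.0, 1.0]
opening: 0.331
gripper_force: 14.6
cur yaw 26.3 pos [ 415.8 -302.4   59.4] q6 0.46
d [ 1.  -1.6  0.4] w [ 0.  -0.  -0.2]
```

Gripped: opening is 30 mm against the 29 mm loop. Next I pull it along −x.

```bash
python3 -m pendant '[{"dx":-10,"dy":0,"dz":0,"wx":0,"wy":0,"wz":0,"grip":0},{"dx":-22,"dy":0,"dz":0,"wx":0,"wy":0,"wz":0,"grip":0},{"dx":-36,"dy":0,"dz":0,"wx":0,"wy":0,"wz":0,"grip":0},{"dx":-50,"dy":0,"dz":0,"wx":0,"wy":0,"wz":0,"grip":0},{"dx":-60,"dy":0,"dz":0,"wx":0,"wy":0,"wz":0,"grip":0},{"dx":-60,"dy":0,"dz":-40,"wx":0,"wy":0,"wz":0,"grip":0},{"dx":-60,"dy":0,"dz":-100,"wx":0,"wy":0,"wz":0,"grip":0},{"dx":-60,"dy":0,"dz":-140,"wx":0,"wy":0,"wz":0,"grip":0},{"dx":-60,"dy":0,"dz":-140,"wx":0,"wy":0,"wz":0,"grip":0}]'; python3 -c "
from h import *
im,c=save('side','s1'); cv2.imwrite('pics/s1c.png',cv2.resize(im[150:330,180:380,::-1],None,fx=3,fy=3))
go([.40,.05,.20],90);go([.465,.315,.20],178)"
```

```text
time_s: 4.9
tool_pos: [0.3629, -0.3304, 0.2022]
orientation: [3.053, 0.712, 0.007]
force: [0.5, 0.4, -0.6]
opening: 0.327
gripper_force: 14.7
cur yaw 26.3 pos [ 361.8 -329.4  200. ] q6 0.35
d [ 202.1 -323.3   -0.7] w [  0.2   0.  -63.7]
cur yaw 26.3 pos [ 361.8 -329.4  200. ] q6 0.35
d [ 377.6 -532.2   -1. ] w [ 1.000e-01  2.000e-01 -1.517e+02]
```

View pics/s1c.png

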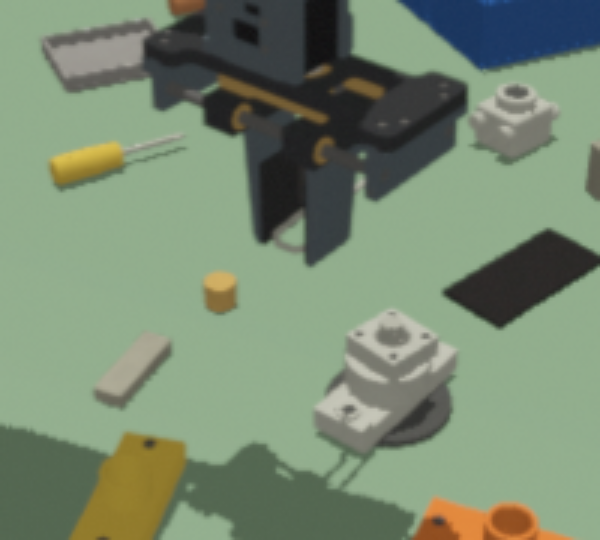

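The clip hangs free between the fingers at crop (290,235) and the castings stayed put. Now to the dish, with loop target (466,316) and yaw 178.

```bash
python3 -m pendant '[{"dx":202,"dy":-323,"dz":0,"wx":0,"wy":0,"wz":-64,"grip":0},{"dx":202,"dy":-323,"dz":0,"wx":0,"wy":0,"wz":-64,"grip":0},{"dx":202,"dy":-323,"dz":0,"wx":0,"wy":0,"wz":-64,"grip":0},{"dx":202,"dy":-323,"dz":0,"wx":0,"wy":0,"wz":-64,"grip":0},{"dx":202,"dy":-323,"dz":0,"wx":0,"wy":0,"wz":-64,"grip":0},{"dx":202,"dy":-323,"dz":0,"wx":0,"wy":0,"wz":-64,"grip":0},{"dx":202,"dy":-323,"dz":0,"wx":0,"wy":0,"wz":-64,"grip":0}]'; python3 -c "
from h import *
go([.466,.316,.10],178)"
```

```text
time_s: 5.82
tool_pos: [0.3987, 0.0534, 0.1973]
orientation: [-2.207, -2.232, 0.003]
force: [-0.2, -0.3, -0.8]
opening: 0.325
gripper_force: 14.7
cur yaw 90.7 pos [398.7  53.4 197.3] q6 0.09
d [261.8  70.7  97.2] w [ -0.1  -0.2 -87.3]
```

```bash
python3 -m pendant '[{"dx":262,"dy":70,"dz":0,"wx":0,"wy":0,"wz":-87,"grip":0},{"dx":262,"dy":70,"dz":0,"wx":0,"wy":0,"wz":-87,"grip":0},{"dx":262,"dy":70,"dz":0,"wx":0,"wy":0,"wz":-87,"grip":0},{"dx":262,"dy":70,"dz":0,"wx":0,"wy":0,"wz":-87,"grip":0},{"dx":262,"dy":70,"dz":0,"wx":0,"wy":0,"wz":-87,"grip":0},{"dx":262,"dy":70,"dz":30,"wx":0,"wy":0,"wz":-87,"grip":0},{"dx":262,"dy":70,"dz":60,"wx":0,"wy":0,"wz":-87,"grip":0},{"dx":262,"dy":70,"dz":97,"wx":0,"wy":0,"wz":-87,"grip":0},{"dx":262,"dy":70,"dz":97,"wx":0,"wy":0,"wz":-87,"grip":0},{"dx":262,"dy":70,"dz":97,"wx":0,"wy":0,"wz":-87,"grip":0},{"dx":262,"dy":70,"dz":97,"wx":0,"wy":0,"wz":-87,"grip":0}]'; python3 -c "
from h import *
go([.466,.316,.006],178)
im,c=save('wrist','w2');print(onz(c,(280,210),.018))"
```

```text
time_s: 7.2
tool_pos: [0.4697, 0.3128, 0.1034]
orientation: [0.078, 3.138, 0.003]
force: [0.4, -0.5, 0.1]
opening: 0.319
gripper_force: 14.9
cur yaw 177.2 pos [469.7 312.8 103.4] q6 -0.95
d [ 4.1  2.8 97.4] w [ 0.1  0.1 -0.8]
[0.46741623 0.31851995 0.018     ]
```

View pics/w2.png

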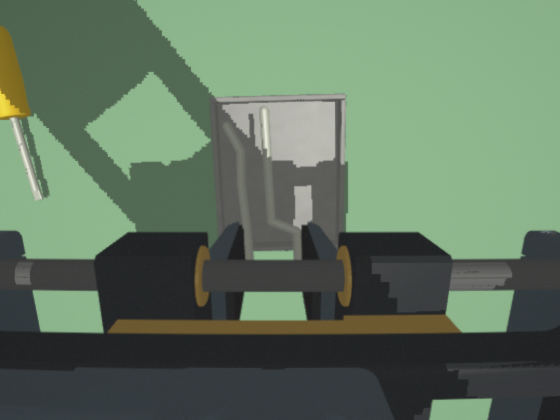

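The clip is held level with its legs over the dish, tip at px (265,112). The dish's far corners are at (213,98) and (345,95), its near edge at row ~250.

```bash
python3 -c "
from h import *
c=calibration('wrist')
for p in ((213,98),(345,95),(215,250),(343,247)): print(onz(c,p,.018)*1000)
print('tip',onz(c,(265,108),.11)*1000)"
```

```text
[380.95932938 273.6147124   18.        ]
[383.5253586 369.6053161  18.       ]
[497.88960216 264.69626243  18.        ]
[500.47630878 367.98659719  18.        ]
tip [394.7566249 312.6892617 110.       ]
```

```bash
python3 -m pendant '[{"dx":2,"dy":5,"dz":50,"wx":0,"wy":0,"wz":0,"grip":0},{"dx":2,"dy":5,"dz":80,"wx":0,"wy":0,"wz":0,"grip":0},{"dx":2,"dy":5,"dz":96,"wx":0,"wy":0,"wz":0,"grip":0},{"dx":2,"dy":5,"dz":96,"wx":0,"wy":0,"wz":0,"grip":0},{"dx":2,"dy":5,"dz":96,"wx":0,"wy":0,"wz":0,"grip":0},{"dx":2,"dy":5,"dz":96,"wx":0,"wy":0,"wz":0,"grip":0.42},{"dx":2,"dy":5,"dz":96,"wx":0,"wy":0,"wz":0,"grip":0.55},{"dx":2,"dy":5,"dz":96,"wx":0,"wy":0,"wz":0,"grip":0.55},{"dx":2,"dy":5,"dz":80,"wx":0,"wy":0,"wz":0,"grip":0.55},{"dx":2,"dy":5,"dz":20,"wx":0,"wy":0,"wz":0,"grip":0.55},{"dx":2,"dy":5,"dz":-40,"wx":0,"wy":0,"wz":0,"grip":0.7},{"dx":2,"dy":5,"dz":-90,"wx":0,"wy":0,"wz":0,"grip":0.7}]'; python3 -c "
from h import *
im,c=save('wrist','w3'); cv2.imwrite('pics/w3c.png',im[:300,100:460,::-1])
go([.40,.05,.22],90)"
```

```text
time_s: 8.75
tool_pos: [0.4672, 0.3179, 0.1958]
orientation: [0.075, 3.138, 0.003]
force: [0.8, 0.4, 0.1]
opening: 0.697
gripper_force: 0.0
cur yaw 177.3 pos [470.1 319.8 202.7] q6 -0.95
d [  56.9 -272.6  -20.6] w [ 1.   0.2 87.3]
```

View pics/w3c.png

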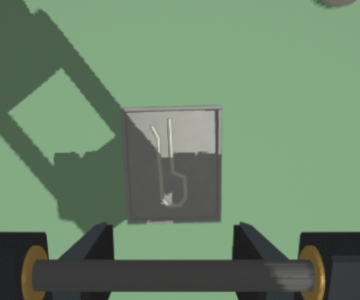

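The clip lies flat inside the dish, loop at crop ≈(172,190). Next the cover: go back over the stack at yaw 18.7.

```bash
python3 -m pendant '[{"dx":57,"dy":-273,"dz":-20,"wx":0,"wy":0,"wz":87,"grip":0.8},{"dx":57,"dy":-273,"dz":-20,"wx":0,"wy":0,"wz":87,"grip":0.8},{"dx":57,"dy":-273,"dz":-20,"wx":0,"wy":0,"wz":87,"grip":0.8},{"dx":57,"dy":-273,"dz":-20,"wx":0,"wy":0,"wz":87,"grip":0.8},{"dx":57,"dy":-273,"dz":-20,"wx":0,"wy":0,"wz":87,"grip":0.8},{"dx":57,"dy":-273,"dz":-20,"wx":0,"wy":0,"wz":87,"grip":0.8},{"dx":57,"dy":-273,"dz":-20,"wx":0,"wy":0,"wz":87,"grip":0.8},{"dx":57,"dy":-273,"dz":-20,"wx":0,"wy":0,"wz":87,"grip":0.8}]'; python3 -c "
from h import *
go([.445,-.278,.22],18.7)"
```

```text
time_s: 9.8
tool_pos: [0.3968, 0.0475, 0.2128]
orientation: [2.203, 2.239, 0.002]
force: [-1.3, -0.8, 0.2]
opening: 0.8
gripper_force: 0.0
cur yaw 90.9 pos [396.8  47.5 212.8] q6 0.07
d [-326.2   42.8   -7.2] w [ 0.1 -0.1 72.2]
```

```bash
python3 -m pendant '[{"dx":-326,"dy":43,"dz":-7,"wx":0,"wy":0,"wz":72,"grip":0.8},{"dx":-326,"dy":43,"dz":-7,"wx":0,"wy":0,"wz":72,"grip":0.8},{"dx":-326,"dy":43,"dz":-7,"wx":0,"wy":0,"wz":72,"grip":0.8},{"dx":-326,"dy":43,"dz":-7,"wx":0,"wy":0,"wz":72,"grip":0.8},{"dx":-326,"dy":43,"dz":-7,"wx":0,"wy":0,"wz":72,"grip":0.8},{"dx":-326,"dy":43,"dz":-7,"wx":0,"wy":0,"wz":72,"grip":0.8},{"dx":-326,"dy":43,"dz":-7,"wx":0,"wy":0,"wz":72,"grip":0.8},{"dx":-326,"dy":43,"dz":-7,"wx":0,"wy":0,"wz":72,"grip":0.8},{"dx":-326,"dy":43,"dz":-7,"wx":0,"wy":0,"wz":72,"grip":0.8}]'; python3 -c "
from h import *
import pickle
im,c=save('wrist','w4'); pickle.dump(c,open('w4.pkl','wb'))
P=proj(c,[[.458,-.278,.064]])[0]; print(P); x,y=P.astype(int); print(x-60,y-60)
cv2.imwrite('pics/w4c.png',cv2.resize(im[max(0,y-60):y+60,x-60:x+60,::-1],None,fx=4.6,fy=4.6,interpolation=cv2.INTER_CUBIC))
go([.4577,-.278,.050],18.7)"
```

```text
time_s: 10.92
tool_pos: [0.4474, -0.277, 0.2194]
orientation: [3.096, 0.531, 0.001]
force: [0.0, -0.4, 0.1]
opening: 0.798
gripper_force: 0.0
[277.19885353 186.26060295]
217 126
cur yaw 19.4 pos [ 447.5 -276.9  219.3] q6 0.66
d [  9.2   4.4 169.3] w [ 0.  -0.   0.7]
```

View pics/w4c.png

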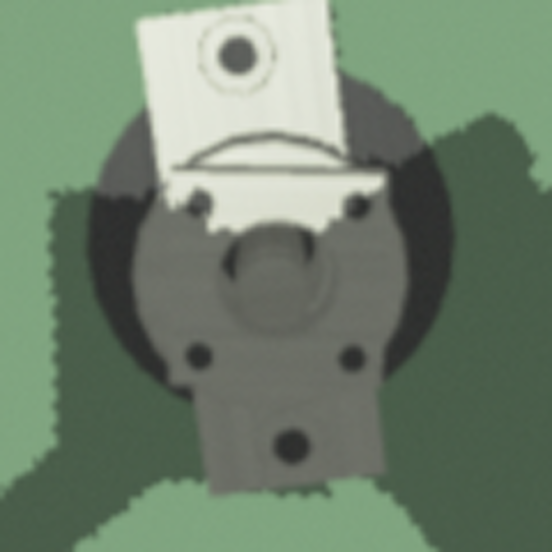

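The cover's holes are centred at (277.2,187.0), within 1 px of prediction, and it is square to the tool. I descend, grip and lift.

```bash
python3 -m pendant '[{"dx":9,"dy":4,"dz":60,"wx":0,"wy":0,"wz":0,"grip":0.8},{"dx":9,"dy":4,"dz":110,"wx":0,"wy":0,"wz":0,"grip":0.8},{"dx":9,"dy":4,"dz":145,"wx":0,"wy":0,"wz":0,"grip":0.8},{"dx":9,"dy":4,"dz":162,"wx":0,"wy":0,"wz":0,"grip":0.8},{"dx":9,"dy":4,"dz":169,"wx":0,"wy":0,"wz":0,"grip":0.7},{"dx":9,"dy":4,"dz":169,"wx":0,"wy":0,"wz":0,"grip":0.6},{"dx":9,"dy":4,"dz":169,"wx":0,"wy":0,"wz":0,"grip":0.4},{"dx":9,"dy":4,"dz":169,"wx":0,"wy":0,"wz":0,"grip":0.3},{"dx":9,"dy":4,"dz":169,"wx":0,"wy":0,"wz":0,"grip":0.3},{"dx":9,"dy":4,"dz":169,"wx":0,"wy":0,"wz":0,"grip":0.3}]' 25; python3 -m pendant '[{"dx":0,"dy":0,"dz":-8,"wx":0,"wy":0,"wz":0,"grip":0.3},{"dx":0,"dy":0,"dz":-20,"wx":0,"wy":0,"wz":0,"grip":0.3},{"dx":0,"dy":0,"dz":-40,"wx":0,"wy":0,"wz":0,"grip":0.3},{"dx":0,"dy":0,"dz":-70,"wx":0,"wy":0,"wz":0,"grip":0.3},{"dx":0,"dy":0,"dz":-110,"wx":0,"wy":0,"wz":0,"grip":0.3},{"dx":0,"dy":0,"dz":-110,"wx":0,"wy":0,"wz":0,"grip":0.3}]'; python3 -c "
from h import *
go([.55,.0,.17],60);go([.6405,.172,.13],90)"
```

```text
time_s: 12.22
tool_pos: [0.458, -0.2783, 0.0509]
orientation: [3.096, 0.527, 0.003]
force: [0.3, 1.2, 6.7]
opening: 0.502
gripper_force: 25.0
time_s: 12.98
tool_pos: [0.4591, -0.2792, 0.1636]
orientation: [3.092, 0.526, 0.009]
force: [0.0, 0.7, -0.1]
opening: 0.505
gripper_force: 25.0
cur yaw 19.3 pos [ 459.1 -279.2  163.6] q6 0.67
d [ 178.2 -233.4   -6.9] w [  0.4  -0.1 -40.7]
cur yaw 19.3 pos [ 459.1 -279.2  163.6] q6 0.67
d [ 320.3 -366.    33. ] w [  0.5  -0.  -70.7]
```

```bash
python3 -m pendant '[{"dx":310,"dy":-366,"dz":0,"wx":0,"wy":0,"wz":-71,"grip":0.3},{"dx":310,"dy":-366,"dz":0,"wx":0,"wy":0,"wz":-71,"grip":0.3},{"dx":310,"dy":-366,"dz":0,"wx":0,"wy":0,"wz":-71,"grip":0.3},{"dx":310,"dy":-366,"dz":0,"wx":0,"wy":0,"wz":-71,"grip":0.3},{"dx":310,"dy":-366,"dz":0,"wx":0,"wy":0,"wz":-71,"grip":0.3},{"dx":310,"dy":-366,"dz":0,"wx":0,"wy":0,"wz":-71,"grip":0.3},{"dx":310,"dy":-366,"dz":0,"wx":0,"wy":0,"wz":-71,"grip":0.3},{"dx":310,"dy":-366,"dz":0,"wx":0,"wy":0,"wz":-71,"grip":0.3},{"dx":310,"dy":-366,"dz":0,"wx":0,"wy":0,"wz":-71,"grip":0.3},{"dx":310,"dy":-366,"dz":0,"wx":0,"wy":0,"wz":-71,"grip":0.3},{"dx":310,"dy":-366,"dz":0,"wx":0,"wy":0,"wz":-71,"grip":0.3}]'; python3 -c "
from h import *
im,c=save('wrist','w5'); cv2.imwrite('pics/w5c.png',im[:340,60:500,::-1])
print(proj(c,[[.6406,.1723,.006]]))
go([.6406,.1723,.010],89)"
```

```text
time_s: 14.35
tool_pos: [0.6282, 0.1686, 0.1597]
orientation: [-2.216, -2.226, 0.002]
force: [1.0, -0.5, -1.0]
opening: 0.501
gripper_force: 25.0
[[285.67725103 192.25473335]]
cur yaw 90.2 pos [628.3 168.6 160. ] q6 0.24
d [  3.7  12.3 150. ] w [-0.   0.   1.2]
```

View pics/w5c.png

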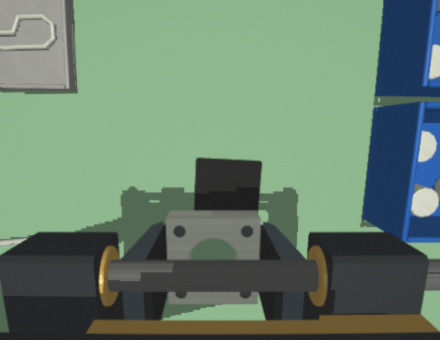

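The cover is held level over the pad, whose far corners are at full-image (255,158) and (322,161). Checking the pad centre from that edge.

```bash
python3 -c "
from h import *
c=calibration('wrist')
a=onz(c,(254.5,158),.006)[:2]*1000;b=onz(c,(322.5,161),.006)[:2]*1000;d=b-a
n=np.array([d[1],-d[0]])/np.hypot(*d); print(a,b,np.hypot(*d),np.degrees(np.arctan2(*d[::-1])),'centre',(a+b)/2+32*n,(a+b)/2-32*n)"
```

```text
[610.57259697 205.53147332] [675.80235695 202.97443155] 65.27985945110244 -2.244876039009601 centre [641.93402241 172.27751105] [644.4409315  236.22839382]
```

```bash
python3 -m pendant '[{"dx":4,"dy":13,"dz":50,"wx":0,"wy":0,"wz":2,"grip":0.3},{"dx":4,"dy":13,"dz":100,"wx":0,"wy":0,"wz":2,"grip":0.3},{"dx":4,"dy":13,"dz":130,"wx":0,"wy":0,"wz":2,"grip":0.3},{"dx":4,"dy":13,"dz":142,"wx":0,"wy":0,"wz":2,"grip":0.3},{"dx":4,"dy":13,"dz":147,"wx":0,"wy":0,"wz":2,"grip":0.3},{"dx":4,"dy":13,"dz":150,"wx":0,"wy":0,"wz":2,"grip":0.3},{"dx":4,"dy":13,"dz":150.5,"wx":0,"wy":0,"wz":2,"grip":0.3},{"dx":4,"dy":13,"dz":150.5,"wx":0,"wy":0,"wz":2,"grip":0.3}]'
```

```text
time_s: 15.4
tool_pos: [0.6422, 0.1742, 0.0104]
orientation: [2.253, 2.188, 0.002]
force: [-0.4, -0.7, -1.2]
opening: 0.501
gripper_force: 25.0
```

```bash
python3 -m pendant '[{"dx":-1,"dy":0,"dz":1.2,"wx":0,"wy":0,"wz":0,"grip":0.3},{"dx":-1,"dy":0,"dz":1.2,"wx":0,"wy":0,"wz":0,"grip":0.3},{"dx":-1,"dy":0,"dz":1.2,"wx":0,"wy":0,"wz":0,"grip":0.55},{"dx":-1,"dy":0,"dz":1.2,"wx":0,"wy":0,"wz":0,"grip":0.75},{"dx":-1,"dy":0,"dz":1.2,"wx":0,"wy":0,"wz":0,"grip":0.75},{"dx":-1,"dy":0,"dz":1.2,"wx":0,"wy":0,"wz":0,"grip":0.75},{"dx":-1,"dy":0,"dz":-20,"wx":0,"wy":0,"wz":0,"grip":0.75},{"dx":-1,"dy":0,"dz":-70,"wx":0,"wy":0,"wz":0,"grip":0.75},{"dx":-20,"dy":0,"dz":-130,"wx":0,"wy":0,"wz":0,"grip":1},{"dx":-40,"dy":0,"dz":-180,"wx":0,"wy":0,"wz":0,"grip":1},{"dx":-40,"dy":0,"dz":-180,"wx":0,"wy":0,"wz":0,"grip":1}]'; python3 -c "
from h import *
im,c=save('wrist','w6'); cv2.imwrite('pics/w6c.png',im[:340,60:500,::-1])
im,c=save('top','top1')
go([.445,-.278,.22],27)"
```

```text
time_s: 16.77
tool_pos: [0.6431, 0.1333, 0.195]
orientation: [2.251, 2.183, 0.014]
force: [-0.3, 0.0, -0.8]
opening: 0.996
gripper_force: 0.0
cur yaw 88.3 pos [640.4 133.8 189.7] q6 0.22
d [-417.5 -183.   -30.6] w [ 0.  -0.  61.3]
```

View pics/w6c.png

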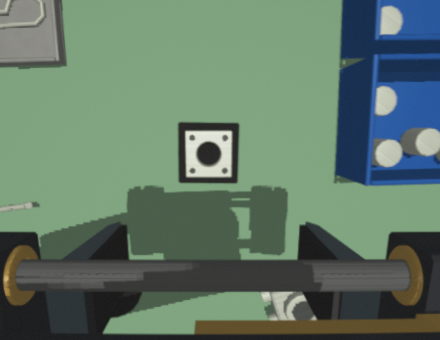

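The cover sits centred and aligned on its pad at crop (208,153). Now the collar.

```bash
python3 -m pendant '[{"dx":-418,"dy":-183,"dz":-30,"wx":0,"wy":0,"wz":61,"grip":1},{"dx":-418,"dy":-183,"dz":-30,"wx":0,"wy":0,"wz":61,"grip":1},{"dx":-418,"dy":-183,"dz":-30,"wx":0,"wy":0,"wz":61,"grip":1},{"dx":-418,"dy":-183,"dz":-30,"wx":0,"wy":0,"wz":61,"grip":1},{"dx":-418,"dy":-183,"dz":-30,"wx":0,"wy":0,"wz":61,"grip":1},{"dx":-418,"dy":-183,"dz":-30,"wx":0,"wy":0,"wz":61,"grip":1},{"dx":-418,"dy":-183,"dz":-30,"wx":0,"wy":0,"wz":61,"grip":1},{"dx":-418,"dy":-183,"dz":-30,"wx":0,"wy":0,"wz":61,"grip":1},{"dx":-418,"dy":-183,"dz":-30,"wx":0,"wy":0,"wz":61,"grip":1},{"dx":-418,"dy":-183,"dz":-30,"wx":0,"wy":0,"wz":61,"grip":1},{"dx":-418,"dy":-183,"dz":-30,"wx":0,"wy":0,"wz":61,"grip":1}]'; python3 -c "
from h import *
import pickle
im,c=save('wrist','w7'); pickle.dump(c,open('w7.pkl','wb'))
P=proj(c,[[.457,-.277,.048]])[0]; x,y=P.astype(int); print(P,x-60,y-60)
cv2.imwrite('pics/w7c.png',cv2.resize(im[y-60:y+60,x-60:x+60,::-1],None,fx=4.6,fy=4.6,interpolation=cv2.INTER_CUBIC))
go([.457,-.277,.030],27)"
```

```text
time_s: 18.25
tool_pos: [0.4461, -0.2769, 0.2191]
orientation: [-3.051, -0.745, 0.0]
force: [-0.4, 0.7, -0.1]
opening: 0.998
gripper_force: 0.0
[277.79897094 183.55735105] 217 123
cur yaw 27.5 pos [ 446.  -277.1  219.2] q6 0.51
d [  9.7   5.1 189.2] w [-0.  -0.   0.5]
```

View pics/w7c.png

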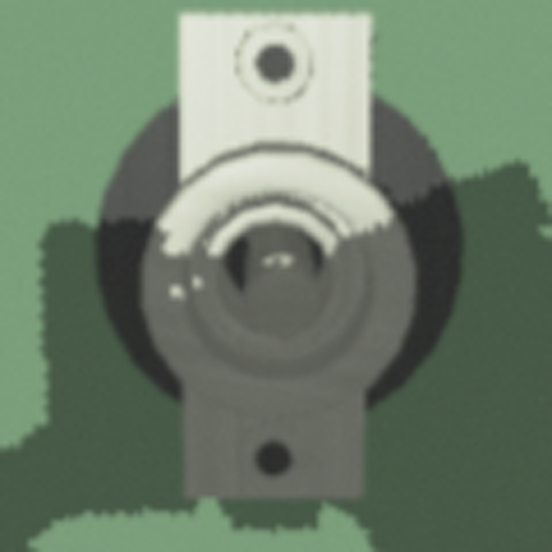

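The collar is centred at px (277.6,184.5), so at ≈(456.5,-277.3), and the flange is aligned with the tool. I grip the collar and lift it.

```bash
python3 -m pendant '[{"dx":9,"dy":5,"dz":60,"wx":0,"wy":0,"wz":0,"grip":1},{"dx":9,"dy":5,"dz":110,"wx":0,"wy":0,"wz":0,"grip":1},{"dx":9,"dy":5,"dz":155,"wx":0,"wy":0,"wz":0,"grip":1},{"dx":9,"dy":5,"dz":180,"wx":0,"wy":0,"wz":0,"grip":1},{"dx":9,"dy":5,"dz":189,"wx":0,"wy":0,"wz":0,"grip":0.9},{"dx":9,"dy":5,"dz":189,"wx":0,"wy":0,"wz":0,"grip":0.8},{"dx":9,"dy":5,"dz":189,"wx":0,"wy":0,"wz":0,"grip":0.6},{"dx":9,"dy":5,"dz":189,"wx":0,"wy":0,"wz":0,"grip":0.5},{"dx":9,"dy":5,"dz":189,"wx":0,"wy":0,"wz":0,"grip":0.5},{"dx":9,"dy":5,"dz":189,"wx":0,"wy":0,"wz":0,"grip":0.5}]' 25; python3 -m pendant '[{"dx":0,"dy":0,"dz":-8,"wx":0,"wy":0,"wz":0,"grip":0.5},{"dx":0,"dy":0,"dz":-20,"wx":0,"wy":0,"wz":0,"grip":0.5},{"dx":0,"dy":0,"dz":-40,"wx":0,"wy":0,"wz":0,"grip":0.5},{"dx":0,"dy":0,"dz":-70,"wx":0,"wy":0,"wz":0,"grip":0.5},{"dx":0,"dy":0,"dz":-110,"wx":0,"wy":0,"wz":0,"grip":0.5},{"dx":0,"dy":0,"dz":-110,"wx":0,"wy":0,"wz":0,"grip":0.5}]'; python3 -c "
from h import *
go([.518,.0225,.14],90)
im=cv2.imread('pics/w6.png')
"
```

```text
time_s: 19.55
tool_pos: [0.4564, -0.2789, 0.0316]
orientation: [3.051, 0.742, 0.003]
force: [1.1, 1.7, 6.7]
opening: 0.671
gripper_force: 25.0
time_s: 20.3
tool_pos: [0.4576, -0.2801, 0.1441]
orientation: [3.047, 0.741, 0.008]
force: [-0.5, 0.5, -0.3]
opening: 0.669
gripper_force: 25.0
cur yaw 27.3 pos [ 457.6 -280.1  144.1] q6 0.52
d [ 192.6 -241.1    3.2] w [  0.5   0.  -62.7]
```

```bash
python3 -m pendant '[{"dx":180,"dy":-241,"dz":0,"wx":0,"wy":0,"wz":-63,"grip":0.5},{"dx":180,"dy":-241,"dz":0,"wx":0,"wy":0,"wz":-63,"grip":0.5},{"dx":180,"dy":-241,"dz":0,"wx":0,"wy":0,"wz":-63,"grip":0.5},{"dx":180,"dy":-241,"dz":0,"wx":0,"wy":0,"wz":-63,"grip":0.5},{"dx":180,"dy":-241,"dz":0,"wx":0,"wy":0,"wz":-63,"grip":0.5},{"dx":180,"dy":-241,"dz":0,"wx":0,"wy":0,"wz":-63,"grip":0.5},{"dx":180,"dy":-241,"dz":0,"wx":0,"wy":0,"wz":-63,"grip":0.5},{"dx":180,"dy":-241,"dz":0,"wx":0,"wy":0,"wz":-63,"grip":0.5},{"dx":180,"dy":-241,"dz":0,"wx":0,"wy":0,"wz":-63,"grip":0.5}]'; python3 -c "
from h import *
im,c=save('wrist','w8')
x=proj(c,[[.518,.0225,.006]])[0]; print(x)
th=np.linspace(0,2*np.pi,60); 
# dark pixels visible beyond the collar, robust circle fit on the pad's far rim
m=(im.max(2)<45); cols=range(int(x[0])-40,int(x[0])+41,4); pts=[]
for u in cols:
    v=[r for r in range(60,int(x[1])+20) if m[r:r+3,u].all()]
    if v: pts.append(onz(c,(u,v[0]-.5),.006)[:2]*1000)
pts=np.array(pts)
from scipy.optimize import least_squares
r=least_squares(lambda p: np.hypot(*(pts-p[:2]).T)-40,[518,22],loss='soft_l1'); print(r.x,np.round(r.fun,1),np.round(pts[:,1]))
go([.518,.0225,.0136],90)"
```

```text
time_s: 21.42
tool_pos: [0.5048, 0.0173, 0.1403]
orientation: [-2.218, -2.225, 0.0]
force: [-0.5, -0.5, -0.3]
opening: 0.671
gripper_force: 25.0
[287.22117665 194.69728623]
[518.5734179   20.04366489] [-2.2 -1.6 -0.5  0.1 -2.9  0.4  0.5 -2.4  0.9  0.4  1.   1.1  0.5  0.4
  0.6 -1.3 -2.6  0.2 -0.1 -4.  -2.7] [24. 38. 46. 50. 49. 56. 57. 56. 60. 60. 61. 61. 60. 59. 58. 55. 51. 52.
 49. 37. 30.]
cur yaw 90.2 pos [504.8  17.3 140.4] q6 0.01
d [  5.1  13.2 126.8] w [-0.  -0.   0.2]
```

```bash
python3 -m pendant '[{"dx":4,"dy":13.5,"dz":50,"wx":0,"wy":0,"wz":0,"grip":0.5},{"dx":4,"dy":13.5,"dz":95,"wx":0,"wy":0,"wz":0,"grip":0.5},{"dx":4,"dy":13.5,"dz":115,"wx":0,"wy":0,"wz":0,"grip":0.5},{"dx":4,"dy":13.5,"dz":122,"wx":0,"wy":0,"wz":0,"grip":0.5},{"dx":4,"dy":13.5,"dz":125.5,"wx":0,"wy":0,"wz":0,"grip":0.5},{"dx":4,"dy":13.5,"dz":126.5,"wx":0,"wy":0,"wz":0,"grip":0.5},{"dx":4,"dy":13.5,"dz":127,"wx":0,"wy":0,"wz":0,"grip":0.5},{"dx":4,"dy":13.5,"dz":127,"wx":0,"wy":0,"wz":0,"grip":0.5}]'
```

```text
time_s: 22.48
tool_pos: [0.5188, 0.0221, 0.014]
orientation: [2.215, 2.227, 0.001]
force: [-0.0, -0.4, -1.9]
opening: 0.671
gripper_force: 25.0
```

```bash
python3 -m pendant '[{"dx":0,"dy":0,"dz":0.8,"wx":0,"wy":0,"wz":0,"grip":0.5},{"dx":0,"dy":0,"dz":0.8,"wx":0,"wy":0,"wz":0,"grip":0.5},{"dx":0,"dy":0,"dz":0.8,"wx":0,"wy":0,"wz":0,"grip":0.75},{"dx":0,"dy":0,"dz":0.8,"wx":0,"wy":0,"wz":0,"grip":0.9},{"dx":0,"dy":0,"dz":0.8,"wx":0,"wy":0,"wz":0,"grip":0.9},{"dx":0,"dy":0,"dz":0.8,"wx":0,"wy":0,"wz":0,"grip":0.9},{"dx":0,"dy":0,"dz":-20,"wx":0,"wy":0,"wz":0,"grip":0.9},{"dx":0,"dy":0,"dz":-70,"wx":0,"wy":0,"wz":0,"grip":0.9},{"dx":-20,"dy":0,"dz":-130,"wx":0,"wy":0,"wz":0,"grip":0.9},{"dx":-40,"dy":0,"dz":-180,"wx":0,"wy":0,"wz":0,"grip":0.9},{"dx":-40,"dy":0,"dz":-180,"wx":0,"wy":0,"wz":0,"grip":0.9}]'; python3 -c "
from h import *
im,c=save('wrist','w9'); cv2.imwrite('pics/w9c.png',im[:340,60:500,::-1])
go([.447,-.282,.20],27)"
```

```text
time_s: 23.85
tool_pos: [0.5213, -0.0191, 0.1977]
orientation: [2.212, 2.221, 0.01]
force: [-0.0, -0.3, -0.5]
opening: 0.898
gripper_force: 0.0
cur yaw 90.3 pos [519.5 -18.4 195.1] q6 -0.06
d [-263.3  -73.7   -5.2] w [ 0.2 -0.1 63.3]
```

View pics/w9c.png

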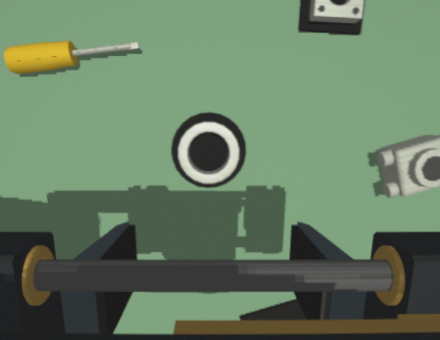

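The collar is centred on its round pad at crop (208,150). Last is the flange.

```bash
python3 -m pendant '[{"dx":-263,"dy":-74,"dz":-5,"wx":0,"wy":0,"wz":63,"grip":0.8},{"dx":-263,"dy":-74,"dz":-5,"wx":0,"wy":0,"wz":63,"grip":0.8},{"dx":-263,"dy":-74,"dz":-5,"wx":0,"wy":0,"wz":63,"grip":0.8},{"dx":-263,"dy":-74,"dz":-5,"wx":0,"wy":0,"wz":63,"grip":0.8},{"dx":-263,"dy":-74,"dz":-5,"wx":0,"wy":0,"wz":63,"grip":0.8},{"dx":-263,"dy":-74,"dz":-5,"wx":0,"wy":0,"wz":63,"grip":0.8},{"dx":-263,"dy":-74,"dz":-5,"wx":0,"wy":0,"wz":63,"grip":0.8},{"dx":-263,"dy":-74,"dz":-5,"wx":0,"wy":0,"wz":63,"grip":0.8}]'; python3 -c "
from h import *
im,c=save('wrist','w10')
P=proj(c,[[.457,-.277,.046]])[0]; x,y=P.astype(int); print(P,x-60,y-60)
cv2.imwrite('pics/w10c.png',cv2.resize(im[y-60:y+60,x-60:x+60,::-1],None,fx=4.6,fy=4.6,interpolation=cv2.INTER_CUBIC))
go([.457,-.277,.028],27)
import pickle; pickle.dump(c,open('w10.pkl','wb'))"
```

```text
time_s: 24.9
tool_pos: [0.4459, -0.2805, 0.1973]
orientation: [-3.05, -0.746, 0.002]
force: [-0.2, 0.6, 0.6]
opening: 0.798
gripper_force: 0.0
[275.03887911 184.83279389] 215 124
cur yaw 27.5 pos [ 446.1 -280.6  197.6] q6 0.51
d [ 11.5   2.1 169.6] w [-0.1  0.   0.5]
```

View pics/w10c.png

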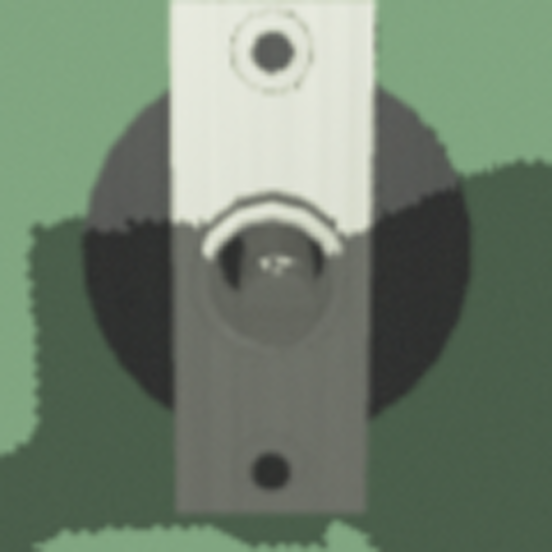

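```bash
python3 -c "
from h import *
import pickle
c=pickle.load(open('w10.pkl','rb'))
P=lambda x,y,z: onz(c,(215+(x+.5)/4.6-.5,124+(y+.5)/4.6-.5),z)[:2]*1000
a=P(272,52,.027);b=P(271,471,.027);d=a-b
print((a+b)/2,np.hypot(*d),np.degrees(np.arctan2(*d[::-1])),'hub',P(272,270,.046))
go([*((a+b)/2000),.028],27)"
```

```text
[ 456.27682111 -275.85165691] 93.9217723883135 27.40323891046149 hub [ 458.60807826 -274.74454113]
cur yaw 27.5 pos [ 446.1 -280.6  197.6] q6 0.51
d [ 11.3   0.8 169.6] w [-0.1  0.   0.5]
```

```bash
python3 -m pendant '[{"dx":12,"dy":1,"dz":60,"wx":0,"wy":0,"wz":0,"grip":0.8},{"dx":12,"dy":1,"dz":110,"wx":0,"wy":0,"wz":0,"grip":0.7},{"dx":12,"dy":1,"dz":145,"wx":0,"wy":0,"wz":0,"grip":0.7},{"dx":12,"dy":1,"dz":163,"wx":0,"wy":0,"wz":0,"grip":0.7},{"dx":12,"dy":1,"dz":169,"wx":0,"wy":0,"wz":0,"grip":0.6},{"dx":12,"dy":1,"dz":169,"wx":0,"wy":0,"wz":0,"grip":0.5},{"dx":12,"dy":1,"dz":169,"wx":0,"wy":0,"wz":0,"grip":0.3},{"dx":12,"dy":1,"dz":169,"wx":0,"wy":0,"wz":0,"grip":0.2},{"dx":12,"dy":1,"dz":169,"wx":0,"wy":0,"wz":0,"grip":0.2},{"dx":12,"dy":1,"dz":169,"wx":0,"wy":0,"wz":0,"grip":0.2}]' 45; python3 -m pendant '[{"dx":0,"dy":0,"dz":-8,"wx":0,"wy":0,"wz":0,"grip":0.2},{"dx":0,"dy":0,"dz":-20,"wx":0,"wy":0,"wz":0,"grip":0.2},{"dx":0,"dy":0,"dz":-40,"wx":0,"wy":0,"wz":0,"grip":0.2},{"dx":0,"dy":0,"dz":-70,"wx":0,"wy":0,"wz":0,"grip":0.2},{"dx":0,"dy":0,"dz":-110,"wx":0,"wy":0,"wz":0,"grip":0.2},{"dx":0,"dy":0,"dz":-110,"wx":0,"wy":0,"wz":0,"grip":0.2}]'; python3 -c "
from h import *
go([.628,-.184,.14],18.3)"
```

```text
time_s: 26.2
tool_pos: [0.4575, -0.2765, 0.0303]
orientation: [3.053, 0.742, 0.001]
force: [-1.3, 2.8, 5.2]
opening: 0.356
gripper_force: 45.0
time_s: 26.95
tool_pos: [0.4593, -0.2781, 0.1428]
orientation: [3.047, 0.741, 0.009]
force: [-0.1, 1.3, -3.7]
opening: 0.349
gripper_force: 45.0
cur yaw 27.3 pos [ 459.3 -278.1  142.8] q6 0.53
d [193.   -6.2   3.5] w [ 0.4 -0.3  9. ]
```

```bash
python3 -m pendant '[{"dx":40,"dy":-1,"dz":0,"wx":0,"wy":0,"wz":2,"grip":0.2},{"dx":80,"dy":-3,"dz":0,"wx":0,"wy":0,"wz":4,"grip":0.2},{"dx":120,"dy":-4,"dz":0,"wx":0,"wy":0,"wz":6,"grip":0.2},{"dx":155,"dy":-5,"dz":0,"wx":0,"wy":0,"wz":8,"grip":0.2},{"dx":180,"dy":-6,"dz":0,"wx":0,"wy":0,"wz":9,"grip":0.2},{"dx":188,"dy":-6,"dz":0,"wx":0,"wy":0,"wz":9,"grip":0.2},{"dx":188,"dy":-6,"dz":0,"wx":0,"wy":0,"wz":9,"grip":0.2},{"dx":188,"dy":-6,"dz":0,"wx":0,"wy":0,"wz":9,"grip":0.2}]'; python3 -c "
from h import *
im,c=save('wrist','w11'); cv2.imwrite('pics/w11c.png',im[:340,60:500,::-1])
import pickle; pickle.dump(c,open('w11.pkl','wb'))
print(proj(c,[[.6283,-.1839,.006]]))
go([.6283,-.1839,.031],18.3)"
```

```text
time_s: 27.95
tool_pos: [0.6204, -0.1856, 0.139]
orientation: [-3.101, -0.499, 0.002]
force: [-0.2, 0.3, -3.6]
opening: 0.351
gripper_force: 45.0
[[273.61117022 191.77096271]]
cur yaw 18.3 pos [ 620.5 -185.7  139.3] q6 0.94
d [  8.1   0.8 108.3] w [-0.   0.1 -0. ]
```

View pics/w11c.png

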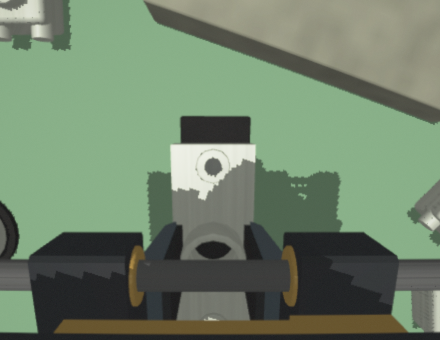

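The flange is held level and aligned, boss at full-image (273,166). The pad's far corners are at (241,117) and (310,117).

```bash
python3 -c "
from h import *
import pickle
c=pickle.load(open('w11.pkl','rb'))
a=onz(c,(240.5,116.5),.006)[:2]*1000;b=onz(c,(310.5,116.5),.006)[:2]*1000;d=b-a
n=np.array([d[1],-d[0]])/np.hypot(*d); print(np.hypot(*d),'xdir',np.degrees(np.arctan2(-n[1],-n[0])),'centre',(a+b)/2+67*n,(a+b)/2-67*n)
t=np.array([np.cos(np.radians(18.3)),np.sin(np.radians(18.3))])
s=onz(c,(272.5,165.5),.136)[:2]*1000; print('flange c',s-47*t)
go([.6283,-.1839,.031],18.3)"
```

```text
61.06107915444463 xdir 18.304128204704764 centre [ 628.6076327  -185.50859957] [ 755.82761483 -143.42444407]
flange c [ 619.83488435 -185.80643809]
cur yaw 18.3 pos [ 620.5 -185.7  139.3] q6 0.94
d [  8.1   0.8 108.3] w [-0.   0.1 -0. ]
```

```bash
python3 -m pendant '[{"dx":8,"dy":2,"dz":40,"wx":0,"wy":0,"wz":0,"grip":0.2},{"dx":8,"dy":2,"dz":75,"wx":0,"wy":0,"wz":0,"grip":0.2},{"dx":8,"dy":2,"dz":95,"wx":0,"wy":0,"wz":0,"grip":0.2},{"dx":8,"dy":2,"dz":103,"wx":0,"wy":0,"wz":0,"grip":0.2},{"dx":8,"dy":2,"dz":106,"wx":0,"wy":0,"wz":0,"grip":0.2},{"dx":8,"dy":2,"dz":108,"wx":0,"wy":0,"wz":0,"grip":0.2},{"dx":8,"dy":2,"dz":108,"wx":0,"wy":0,"wz":0,"grip":0.2},{"dx":8,"dy":2,"dz":108,"wx":0,"wy":0,"wz":0,"grip":0.2}]'
```

```text
time_s: 29.0
tool_pos: [0.6301, -0.1846, 0.0321]
orientation: [3.101, 0.5, 0.002]
force: [-0.0, 1.1, -3.3]
opening: 0.347
gripper_force: 45.0
```

Still carrying the full weight (−3.3 N), so lower in small steps until it touches.

```bash
python3 -m pendant '[{"dx":-1,"dy":0,"dz":1,"wx":0,"wy":0,"wz":0,"grip":0.2},{"dx":-1,"dy":0,"dz":2,"wx":0,"wy":0,"wz":0,"grip":0.2},{"dx":-1,"dy":0,"dz":2,"wx":0,"wy":0,"wz":0,"grip":0.2}]'
```

```text
time_s: 29.38
tool_pos: [0.6288, -0.1848, 0.0304]
orientation: [3.101, 0.5, 0.001]
force: [-2.3, 0.3, 4.3]
opening: 0.352
gripper_force: 45.0
```

```bash
python3 -m pendant '[{"dx":0,"dy":0,"dz":0,"wx":0,"wy":0,"wz":0,"grip":0.45},{"dx":0,"dy":0,"dz":0,"wx":0,"wy":0,"wz":0,"grip":0.6},{"dx":0,"dy":0,"dz":0,"wx":0,"wy":0,"wz":0,"grip":0.6},{"dx":0,"dy":0,"dz":0,"wx":0,"wy":0,"wz":0,"grip":0.6},{"dx":0,"dy":0,"dz":-20,"wx":0,"wy":0,"wz":0,"grip":0.6},{"dx":0,"dy":0,"dz":-70,"wx":0,"wy":0,"wz":0,"grip":0.6},{"dx":-20,"dy":0,"dz":-130,"wx":0,"wy":0,"wz":0,"grip":0.7},{"dx":-60,"dy":0,"dz":-180,"wx":0,"wy":0,"wz":0,"grip":0.7},{"dx":-100,"dy":0,"dz":-200,"wx":0,"wy":0,"wz":0,"grip":0.7},{"dx":-140,"dy":0,"dz":-200,"wx":0,"wy":0,"wz":0,"grip":0.7},{"dx":-140,"dy":0,"dz":-200,"wx":0,"wy":0,"wz":0,"grip":0.7}]'; python3 -c "
from h import *
im,c=save('side','s2'); cv2.imwrite('pics/s2c.png',cv2.resize(im[130:300,180:430,::-1],None,fx=3,fy=3))"
```

```text
time_s: 30.75
tool_pos: [0.4939, -0.2294, 0.2302]
orientation: [3.102, 0.497, 0.0]
force: [0.8, -1.1, -0.6]
opening: 0.699
gripper_force: 0.0
```

View pics/s2c.png

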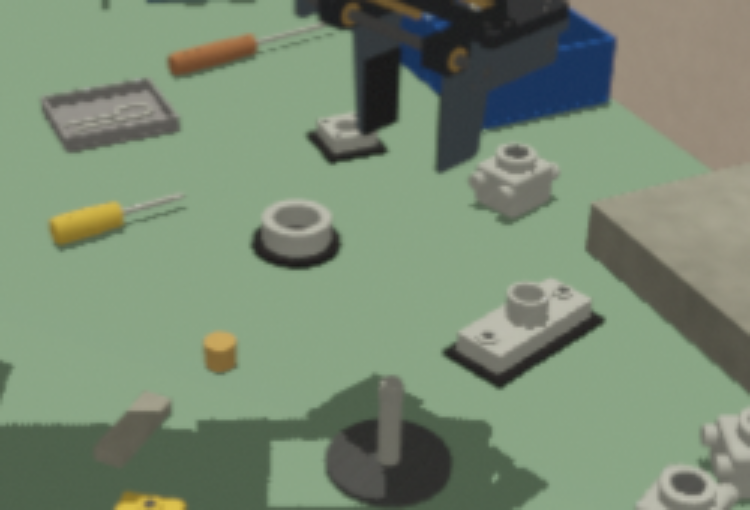

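The spindle at (390,430) is bare. The flange at (525,325), collar at (297,230) and cover at (348,130) sit on their pads, the clip lies in the dish at (110,115), and the finished casting at (515,180) is in place. The arm is clear, so I hand in.

```bash
python3 -c "
from plant import close_job
print(close_job())"
```

```text
the job is handed in; nothing more can be done
None
```

The job is handed in at about 31 s: the clip lies flat in the dish, the cover, collar and flange sit centred on their own pads, and the finished casting stayed where it stood; no verdict was returned, so this rests on the final pictures.

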